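# Crib the washed stirring slats on the drying tray

## Task

The ink stirring slats have just been washed: crib them on the drying tray so that air gets all round them. Lay two of the four slats from the grey pad squarely and centrally across the pair already on the tray, one near each end and as far apart as that pair, and then the last two across those, straight above the bottom pair. Set every slat down flat on the one below rather than dropping it, and do not shift the bottom pair or anything else on the bench.

Things in the scene. Friction and masses are not known exactly. Their poses are not given: they have to be found in the camera images.
- slat1_mid (a point): One of four alike beech stirring slats lying flat and apart on the grey pad: 160 long x 24 wide x 12 mm thick, round ends, small hanging hole at the -x end, ink-stained at the +x end (either end may go either way); loose, 25 to 42 g. The point is its centre, half-way up; x along its length, y across its width, z up.
- slat2_mid (a point): One of four alike beech stirring slats lying flat and apart on the grey pad: 160 long x 24 wide x 12 mm thick, round ends, small hanging hole at the -x end, ink-stained at the +x end (either end may go either way); loose, 25 to 42 g. The point is its centre, half-way up; x along its length, y across its width, z up.
- slat3_mid (a point): One of four alike beech stirring slats lying flat and apart on the grey pad: 160 long x 24 wide x 12 mm thick, round ends, small hanging hole at the -x end, ink-stained at the +x end (either end may go either way); loose, 25 to 42 g. The point is its centre, half-way up; x along its length, y across its width, z up.
- slat4_mid (a point): One of four alike beech stirring slats lying flat and apart on the grey pad: 160 long x 24 wide x 12 mm thick, round ends, small hanging hole at the -x end, ink-stained at the +x end (either end may go either way); loose, 25 to 42 g. The point is its centre, half-way up; x along its length, y across its width, z up.
- crib_a_mid (a point): One of the two beech slats already lying on the drying tray, the bottom pair, side by side with a gap between: 160 x 24 x 12 mm, about 104 mm (98 to 110) centre to centre, parallel within about 3 degrees, ends level within about 6 mm; loose, 32 g. The point is its centre, half-way up; x along its length, y across its width, z up. This one lies on the tray's +y half.
- crib_b_mid (a point): One of the two beech slats already lying on the drying tray, the bottom pair, side by side with a gap between: 160 x 24 x 12 mm, about 104 mm (98 to 110) centre to centre, parallel within about 3 degrees, ends level within about 6 mm; loose, 32 g. The point is its centre, half-way up; x along its length, y across its width, z up. This one lies on the tray's -y half.
- tray: Fixed square steel drying tray, 260 x 260 mm, with a rim 13 mm high and fine ribs whose tops, 6 mm above the bench, carry the bottom pair. Origin at the centre of its underside, on the bench; x along the bottom pair's length within about 3 degrees. It stands to the robot's left or right.
- pad: Fixed grey absorbent pad, 240 (x) x 300 (y) x 2 mm, on which the four slats lie roughly along its x axis in a row spaced about 76 mm along y. Origin at the centre of its underside.
- ink_knife: Ink knife, not to be moved: black handle, steel blade, 230 mm long, 34 wide, 14 high, lying on the bench along the near edge of the pad, just off it and beyond the slats' ends. Origin under the middle; x from handle to blade.
- can_lid: Grey tin lid, not to be moved: 94 mm across, 6 high, lying just past the far edge of the pad. Origin: centre of its underside.
- ink_can_a: Closed grey ink can, not to be moved: 100 mm across, 90 high, on the bench just past the far edge of the pad. Origin: centre of its underside.
- sample_pot: Small aluminium pot upside down in a corner of the tray, not to be moved: 40 mm across, 34 high. Origin: centre of its underside.
- spectro: White hand-held colour meter on a black base, not to be moved: 80 x 170 x 46 mm, on the bench past the far edge of the tray. Origin: centre of its underside.
Not all that is in view belongs to the job. What is shaped like the part that bears slat3_mid but red or yellow is not meant.

How it is judged:
By the outcome, as a careful person would: the job done as asked, in the order asked, and still so for the second after the job is handed in, with the robot touching nothing.
It also fails if it takes over 72 s, if anything falls off the work surface, if the arm or the gripper's body presses on something with over 40 N, if the wrist force passes 120 N, or if a joint passes its speed limit or range.

## Robot

A 6-joint arm with a two-finger parallel gripper is mounted at the origin on the work surface. World frame = base frame: x ahead of the robot, y to its left, z up, the work surface at z = 0. Lengths are in mm, angles in rad, forces in N, time in s.
With the tool pointing down it reaches from about 350 to 775 mm from the base axis. Payload 7.3 kg.
Tool frame: the origin (TCP) lies between the finger pads; the fingertips stand 14 mm ahead of it and the grasp point (between the pads) lies 5 mm behind it; z points along the fingers, y is the line along which they close (so a half turn about z gives the same grasp; the last joint's range is limited). The gripper opens to 92 mm and grips with 3 to 60 N. Pads are 19 mm wide; open, the fingers measure 130 mm over their backs; the gripper's body (75 mm by 190 mm) begins 47 mm behind the grasp point.
Start: joints at [-1.249, 0.342, 1.524, -0, 1.275, -0.146], TCP at [236.759, -468.603, 240.741] pointing down, gripper open.
Joint ranges: [-2.53, 2.53], [-0.77, 2.02], [0.04, 2.7], [-1, 4.14], [0.28, 2.66], [-3.11, 3.11]. Speed limits (rad/s): [2.57, 2.57, 3.14, 3.14, 3.14, 3.14].

## Interface

Orientations are given as [roll, pitch, yaw] about the fixed x, y, z axes, in that order (R = Rz(yaw) Ry(pitch) Rx(roll)).
In Python, from plant import get_obs, cams, close_job gives the robot as it stands. The module is installed in compiled form; this text tells all that it offers.
- The arm moves only by the shell command python3 -m creep 'ROWS'. ROWS is JSON, a list of rows, each an object of numbers: "hand": the opening, from 0 (shut) to 1 (fully open); "tx", "ty", "tz": the shift along the tool's x, y, z in m; "spin": the turn about the tool's z in degrees. In form: [{"hand": .., "tx": .., "ty": .., "tz": .., "spin": ..}, ...]. A call has 1 to 5 rows; each row shifts and turns the commanded pose from where the row before left it, along the tool's axes as they then stand; what a row does not reach is not made up. A row lasts 1/8 s, in which the tool goes at most 62.5 mm and 10.7 degrees, less where a joint would pass 70% of its speed; a pose out of reach is approached as far as the arm can. A call is refused whole if a number of a shift passes 0.0625 or a number of a turn 10.7, either way. A call with a gripper value outside its range is refused whole. The fingers move at their own pace and stop on an object; the grip force is fixed at half the most. Time passes only in rows, so rows that do not move let the fingers close. It gives the time, the measured TCP pose, the force, the opening and the grip force at its end, in the units of the state.
- get_obs(): the state, without advancing time (a new reading comes with each control period).
- cams.capture(name): name is "scene" or "top"; returns a dict with "color" (480x640x3 uint8, red, green, blue), "K" (3x3 intrinsics, pixels), "R" (3x3) and "t" (3): a world point X has camera coordinates R X + t. Camera axes: x right, y down, z forward; pixel columns grow to the right and rows downward; lengths in mm; the calibration is good to about 2 mm. A picture is of the moment at which its call begins. There is no depth.
- close_job(): hands the job in; it is judged then, once.
The state is a dict: "time": time; "joint_positions": joint angles; "dq": joint speeds; "tau": joint torques, N m; "tool_pos": TCP position; "tcp_rot": TCP orientation; "contact_force": force on the tool from outside, world axes, zero at the start; "moment": the same for the moment, N m; "grip_width": finger opening in mm; "finger_force": force on a finger pad.
Only numpy, scipy, OpenCV 4.12 (cv2) and the standard library are available. Lean on these libraries where they do the work, as an engineer would, in place of code of your own. Each camera call takes 0.05 s, during which the arm holds its last target. There are 200 camera calls.

## Working session

There is one attempt and no reset: what is moved stays moved. The work goes in short steps, Python scripts to look and compute and a shell command to move; the robot and the scene stay as the last step left them, time stands still between calls to the robot, and variables do not carry over. Pictures are saved under pics/ and viewed, at most 10 in all, crops included, and the job is handed in when it is done.

```bash
mkdir -p pics
python3 - <<'E'
from plant import get_obs,cams
import cv2,pickle
o=get_obs();print(o)
for n in("top","scene"):
    c=cams.capture(n);pickle.dump(c,open(n+'.pkl','wb'));cv2.imwrite(f'pics/{n}0.png',c['color'][:,:,::-1]);print(c['K'],c['R'],c['t'])
E
```

```text
{'time': 0.0, 'joint_positions': array([-1.24898809e+00,  3.42725462e-01,  1.52503394e+00, -5.19737182e-06,
        1.27540253e+00, -1.45974609e-01]), 'dq': array([ 0.00091915, -0.00043286,  0.00097778,  0.00180474, -0.00071731,
       -0.00124474]), 'tau': array([-1.14687671e-03, -4.31246567e+01, -2.44225305e+01,  7.17203692e-02,
        5.59252349e-02, -1.25113656e-04]), 'tool_pos': array([ 236.63098767, -468.20506481,  240.03762296]), 'tcp_rot': array([-3.14003934e+00, -2.23345977e-04,  4.67784186e-01]), 'contact_force': array([0.18398432, 0.13483477, 0.22088459]), 'moment': array([0.0028764 , 0.02563874, 0.00394228]), 'finger_force': 0.0, 'grip_width': 91.69446187931115}
[[589.15850023   0.         313.29838621]
 [  0.         589.15850023 236.8653024 ]
 [  0.           0.           1.        ]] [[ 0.00145976 -0.99994486  0.01039897]
 [-0.99592888 -0.00239101 -0.0901108 ]
 [ 0.0901307  -0.01022509 -0.99587745]] [   4.64235149  543.8328919  1123.32248059]
[[456.12584107   0.         325.41415127]
 [  0.         456.12584107 247.29652145]
 [  0.           0.           1.        ]] [[ 0.13166721  0.99128263 -0.00474183]
 [ 0.56988964 -0.07960789 -0.81785597]
 [-0.81110391  0.1049825  -0.57540345]] [ -89.43075805 -283.71059546 1321.62041027]
```

View pics/top0.png

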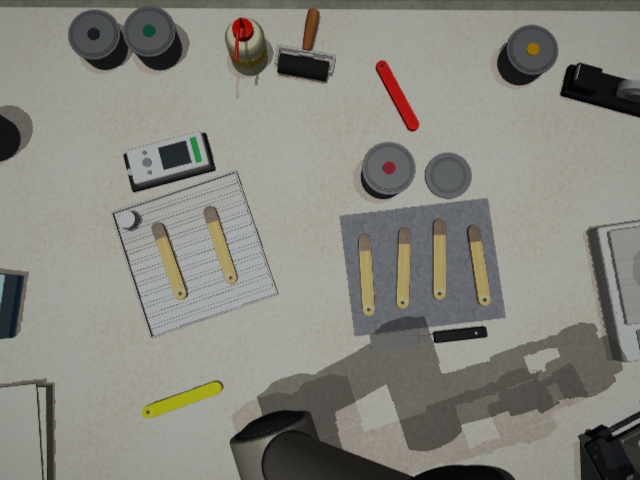

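View pics/scene0.png

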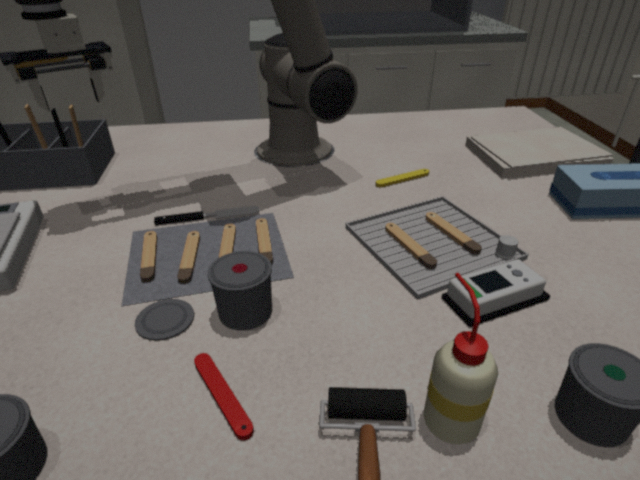

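The top view shows the four beech slats on the pad at about (366,275), (404,268), (440,260) and (480,265), and the crib pair on the tray at (170,260) and (220,245). The red strip (397,95) and the yellow one (183,400) look alike in shape but are not meant. I'll measure the slats and make one enlarged crop to confirm.

```bash
cat > h.py <<'E'
import numpy as np,cv2
from plant import cams,get_obs
def ray(c,px,z):
    px=np.atleast_2d(px).astype(float)
    d=np.c_[px,np.ones(len(px))]@np.linalg.inv(c['K']).T@c['R']
    o=-c['R'].T@c['t']
    return o+d*((z-o[2])/d[:,2])[:,None]
def slats(c,roi,z,dr=14,dump=None):
    im=c['color'].astype(int); x0,y0,x1,y1=roi
    m=((im[...,0]-im[...,2]>dr)).astype(np.uint8); k=np.zeros_like(m);k[y0:y1,x0:x1]=1;m*=k
    m=cv2.morphologyEx(m,cv2.MORPH_CLOSE,np.ones((5,5)));m=cv2.morphologyEx(m,cv2.MORPH_OPEN,np.ones((3,3)))
    out=[]
    for ct in cv2.findContours(m,cv2.RETR_EXTERNAL,cv2.CHAIN_APPROX_NONE)[0]:
        if cv2.contourArea(ct)<150: continue
        P=ray(c,ct[:,0,:],z)[:,:2].astype(np.float32)
        (cx,cy),(w,h),a=cv2.minAreaRect(P)
        if w<h:w,h,a=h,w,a+90
        a=(a+90)%180-90
        out.append((cx,cy,w,h,a,cv2.contourArea(ct)))
        if dump is not None: cv2.drawContours(dump,[ct],-1,(0,255,0),1)
    return sorted(out,key=lambda r:-r[1])
def show(L):
    for r in L: print(np.round(r,1))
E
python3 - <<'E'
from h import *
import pickle
c=pickle.load(open('top.pkl','rb'));d=c['color'][:,:,::-1].copy()
show(slats(c,(120,190,270,320),18,14,d));show(slats(c,(345,205,503,320),14,14,d))
print(ray(c,[(113,210),(238,172),(278,293),(152,335)],13),ray(c,[[340,214],[487,198],[506,319],[356,334]],2))
cv2.imwrite('pics/crop.png',cv2.resize(d[160:350,100:520],None,fx=1.9,fy=1.9))
s=pickle.load(open('scene.pkl','rb'))
show(slats(s,(375,205,490,270),18,18));show(slats(s,(132,215,280,285),14,18))
E
```

```text
[622.2 364.2  43.5  27.8 -89.8 235.5]
[497.8 287.1 159.3  26.1  20.5 959.5]
[529.3 188.5 159.8  25.2  18.4 921.5]
[470.6 -97.3 156.9  25.6   3.1 933.5]
[ 484.5 -170.4  157.3   25.7   -2.7  936.5]
[ 502.2 -240.4  157.4   25.5   -1.1  940.5]
[ 489.4 -318.8  157.3   27.1    7.3  973. ]
[ 558.3 -359.1   57.7   15.9   -1.5  158.5]
[[597.03523477 400.07340589  13.        ]
 [673.795259   155.24192618  13.        ]
 [434.79649272  74.24497095  13.        ]
 [353.62143511 317.14536079  13.        ]] [[ 591.78398725  -47.73561628    2.        ]
 [ 624.93440273 -342.68506076    2.        ]
 [ 384.42369039 -374.14456797    2.        ]
 [ 355.00390781  -78.47312399    2.        ]]
[499.7 281.6 157.7  36.2  20.5 580.5]
[530.5 183.7 158.3  33.1  18.2 620.5]
[467.  -99.2 150.3  25.4   3.1 423. ]
[ 463.  -170.2  118.6   26.    -2.8  360. ]
[ 503.9 -242.1  158.8   26.8   -1.2  567.5]
[ 488.7 -320.4  157.1   26.4    7.5  553.5]
```

View pics/crop.png

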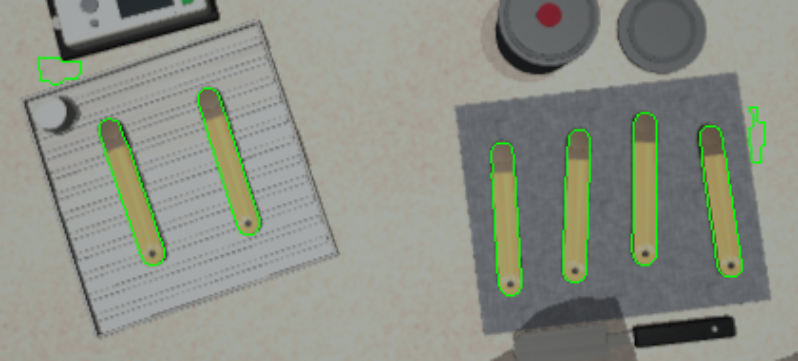

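The crop shows that the contours fit all six beech slats. The four on the pad (crop px 505/578/645/720) are plain wood with a dark stained end, so they are the ones meant. The red and yellow strips are excluded. Next I'll write the delta helper.

```bash
cat >> h.py <<'E'
S={1:(470.6,-98.2,3.1),2:(484.5,-171.4,-2.7),3:(502.2,-241.7,-1.1),4:(489.2,-320.6,7.4)}
A=np.array([498,288.4]);B=np.array([529.5,189.4]);C=(A+B)/2;an=19.4;u=np.array([np.cos(np.radians(an)),np.sin(np.radians(an))])
G={'m1':(*(C+52*u),an+90),'m2':(*(C-52*u),an+90),'a':(*A,20.5),'b':(*B,18.4)}
def to(x,y,yaw,z=None):
    o=get_obs();p=o['tool_pos'];w=o['tcp_rot'][2]
    dx,dy=x-p[0],y-p[1];c,s=np.cos(w),np.sin(w)
    tx,ty=c*dx+s*dy,s*dx-c*dy; sp=-(yaw-np.degrees(w)); sp=(sp+180)%360-180
    print('t',round(o['time'],2),'pos',p.round(1),'yaw',round(np.degrees(w),1),'F',o['contact_force'].round(1),'w',round(o['grip_width'],1))
    n=int(np.ceil(max(np.hypot(tx,ty)/58,.01)));k=int(np.ceil(max(abs(sp)/10,.01)))
    print(f'tx {tx:.1f} ty {ty:.1f} : {n} rows of {tx/n/1e3:.4f} {ty/n/1e3:.4f}; spin {sp:.1f}: {k} x {sp/k:.2f}',f'dz_tool {p[2]-z:.1f}' if z else '')
E
cat > s.py <<'E'
import sys
from h import *
k=sys.argv[1];to(*(S[int(k)] if k.isdigit() else G[k]),float(sys.argv[2]))
E
python3 s.py 1 120; python3 -c "from h import *;print(G)"
```

```text
t 0.1 pos [ 236.6 -468.3  240.1] yaw 26.8 F [ 0.6 -0.2 -0.3] w 91.7
tx 375.7 ty -224.8 : 8 rows of 0.0470 -0.0281; spin 23.7: 3 x 7.90 dz_tool 120.1
{'m1': (np.float64(562.7975782132753), np.float64(256.17237885795254), 109.4), 'm2': (np.float64(464.70242178672476), np.float64(221.62762114204742), 109.4), 'a': (np.float64(498.0), np.float64(288.4), 20.5), 'b': (np.float64(529.5), np.float64(189.4), 18.4)}
```

```bash
python3 -m creep '[{"hand":0.5,"tx":0.047,"ty":-0.0281,"tz":0.015,"spin":0},{"hand":0.5,"tx":0.047,"ty":-0.0281,"tz":0.015,"spin":0},{"hand":0.5,"tx":0.047,"ty":-0.0281,"tz":0.015,"spin":0},{"hand":0.5,"tx":0.047,"ty":-0.0281,"tz":0.015,"spin":0},{"hand":0.5,"tx":0.047,"ty":-0.0281,"tz":0.015,"spin":0}]'; python3 -m creep '[{"hand":0.5,"tx":0.047,"ty":-0.0281,"tz":0.015,"spin":0},{"hand":0.5,"tx":0.047,"ty":-0.0281,"tz":0.015,"spin":0},{"hand":0.5,"tx":0.047,"ty":-0.0281,"tz":0.015,"spin":0},{"hand":0.5,"tx":0,"ty":0,"tz":0,"spin":7.9},{"hand":0.5,"tx":0,"ty":0,"tz":0,"spin":7.9}]'; python3 -m creep '[{"hand":0.5,"tx":0,"ty":0,"tz":0,"spin":7.9},{"hand":0.5,"tx":0,"ty":0,"tz":0,"spin":0}]';python3 s.py 1 18
```

```text
time: 0.72
tool_pos: [383.7, -235.6, 165.1]
tcp_rot: [-3.142, 0.0, 0.467]
contact_force: [1.3, -1.0, 0.8]
grip_width: 47.7
finger_force: 0.0
time: 1.35
tool_pos: [471.0, -97.3, 120.1]
tcp_rot: [-3.141, 0.001, 0.19]
contact_force: [0.7, -0.3, -0.8]
grip_width: 45.9
finger_force: 0.0
time: 1.6
tool_pos: [470.8, -98.3, 120.5]
tcp_rot: [-3.141, 0.001, 0.055]
contact_force: [0.6, 0.4, 0.3]
grip_width: 46.1
finger_force: 0.0
t 1.6 pos [470.8 -98.3 120.5] yaw 3.2 F [0.6 0.4 0.3] w 46.1
tx -0.2 ty -0.1 : 1 rows of -0.0002 -0.0001; spin 0.1: 1 x 0.08 dz_tool 102.5
```

```bash
python3 -m creep '[{"hand":0.5,"tx":0,"ty":0,"tz":0.04,"spin":0},{"hand":0.5,"tx":0,"ty":0,"tz":0.035,"spin":0},{"hand":0.5,"tx":0,"ty":0,"tz":0.017,"spin":0},{"hand":0.5,"tx":0,"ty":0,"tz":0.01,"spin":0},{"hand":0.5,"tx":0,"ty":0,"tz":0,"spin":0}]';python3 s.py 1 18; python3 -m creep '[{"hand":0,"tx":0,"ty":0,"tz":0,"spin":0},{"hand":0,"tx":0,"ty":0,"tz":0,"spin":0},{"hand":0,"tx":0,"ty":0,"tz":0,"spin":0},{"hand":0,"tx":0,"ty":0,"tz":0,"spin":0}]'
```

```text
time: 2.22
tool_pos: [470.8, -98.4, 18.4]
tcp_rot: [-3.141, 0.001, 0.055]
contact_force: [0.8, 0.1, -0.6]
grip_width: 45.8
finger_force: 0.0
t 2.23 pos [470.8 -98.4  18.4] yaw 3.2 F [ 0.8  0.1 -0.6] w 45.8
tx -0.2 ty -0.2 : 1 rows of -0.0002 -0.0002; spin 0.1: 1 x 0.07 dz_tool 0.4
time: 2.72
tool_pos: [471.4, -98.5, 19.3]
tcp_rot: [3.141, -0.001, 0.054]
contact_force: [-1.2, 0.1, 5.6]
grip_width: 23.4
finger_force: 30.0
```

```bash
python3 -m creep '[{"hand":0,"tx":0,"ty":0,"tz":-0.02,"spin":0},{"hand":0,"tx":0,"ty":0,"tz":-0.04,"spin":0},{"hand":0,"tx":0,"ty":0,"tz":-0.04,"spin":0},{"hand":0,"tx":0,"ty":0,"tz":0,"spin":0}]';python3 s.py m1 120
python3 - <<'E'
from h import *
c=cams.capture('scene');P=np.array([471,-98,100.])
q=c['K']@(c['R']@P+c['t']);q=q[:2]/q[2];print(q)
x,y=q.astype(int);d=c['color'][max(0,y-75):y+75,max(0,x-100):x+100,::-1];cv2.imwrite('pics/g1.png',cv2.resize(d,None,fx=4,fy=4))
E
```

```text
time: 3.22
tool_pos: [472.7, -99.0, 121.4]
tcp_rot: [3.139, -0.006, 0.054]
contact_force: [-0.4, -0.3, -0.5]
grip_width: 23.6
finger_force: 30.0
t 3.23 pos [472.7 -99.  121.4] yaw 3.1 F [-0.4 -0.3 -0.5] w 23.6
tx 109.3 ty -349.7 : 7 rows of 0.0156 -0.0500; spin -106.3: 11 x -9.66 dz_tool 1.4
[259.99276447 200.5849509 ]
```

View pics/g1.png

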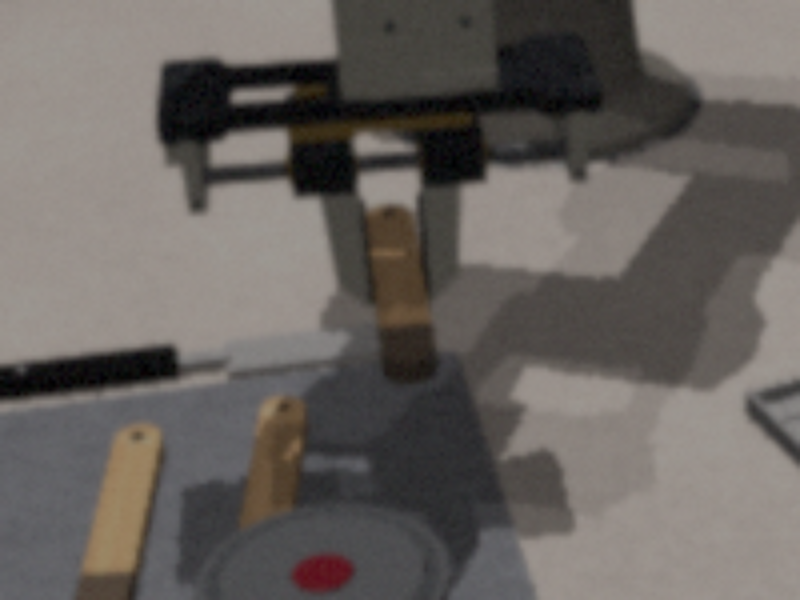

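The slat is held level, with the fingers at its middle. I'll carry it over to the far middle-layer position.

```bash
python3 -m creep '[{"hand":0,"tx":0.0156,"ty":-0.05,"tz":0,"spin":0},{"hand":0,"tx":0.0156,"ty":-0.05,"tz":0,"spin":0},{"hand":0,"tx":0.0156,"ty":-0.05,"tz":0,"spin":0},{"hand":0,"tx":0.0156,"ty":-0.05,"tz":0,"spin":0},{"hand":0,"tx":0.0156,"ty":-0.05,"tz":0,"spin":0}]'; python3 -m creep '[{"hand":0,"tx":0.0156,"ty":-0.05,"tz":0,"spin":0},{"hand":0,"tx":0.0156,"ty":-0.05,"tz":0,"spin":0},{"hand":0,"tx":0,"ty":0,"tz":0,"spin":-9.66},{"hand":0,"tx":0,"ty":0,"tz":0,"spin":-9.66},{"hand":0,"tx":0,"ty":0,"tz":0,"spin":-9.66}]'; python3 -m creep '[{"hand":0,"tx":0,"ty":0,"tz":0,"spin":-9.66},{"hand":0,"tx":0,"ty":0,"tz":0,"spin":-9.66},{"hand":0,"tx":0,"ty":0,"tz":0,"spin":-9.66},{"hand":0,"tx":0,"ty":0,"tz":0,"spin":-9.66},{"hand":0,"tx":0,"ty":0,"tz":0,"spin":-9.66}]'; python3 -m creep '[{"hand":0,"tx":0,"ty":0,"tz":0,"spin":-9.66},{"hand":0,"tx":0,"ty":0,"tz":0,"spin":-9.66},{"hand":0,"tx":0,"ty":0,"tz":0,"spin":-9.66},{"hand":0,"tx":0,"ty":0,"tz":0,"spin":0},{"hand":0,"tx":0,"ty":0,"tz":0,"spin":0}]';python3 s.py m1 35
python3 - <<'E'
from h import *
c=cams.capture('scene');cv2.imwrite('pics/g2.png',c['color'][60:330,280:600,::-1].repeat(2,0).repeat(2,1))
E
```

```text
time: 3.9
tool_pos: [534.7, 157.0, 116.9]
tcp_rot: [3.141, 0.003, 0.054]
contact_force: [0.6, -1.1, -1.1]
grip_width: 23.5
finger_force: 30.0
time: 4.53
tool_pos: [560.1, 256.9, 116.4]
tcp_rot: [-3.141, 0.004, 0.566]
contact_force: [0.2, -0.7, 0.2]
grip_width: 23.4
finger_force: 30.0
time: 5.15
tool_pos: [560.1, 256.7, 116.5]
tcp_rot: [-3.138, 0.002, 1.409]
contact_force: [-1.4, 0.4, -1.1]
grip_width: 23.5
finger_force: 30.0
time: 5.78
tool_pos: [560.7, 256.8, 117.6]
tcp_rot: [-3.14, 0.0, 1.905]
contact_force: [0.5, -1.1, -0.1]
grip_width: 23.6
finger_force: 30.0
t 5.78 pos [560.7 256.8 117.6] yaw 109.2 F [ 0.5 -1.1 -0.1] w 23.6
tx -1.3 ty 1.8 : 1 rows of -0.0013 0.0018; spin -0.2: 1 x -0.22 dz_tool 82.6
```

View pics/g2.png

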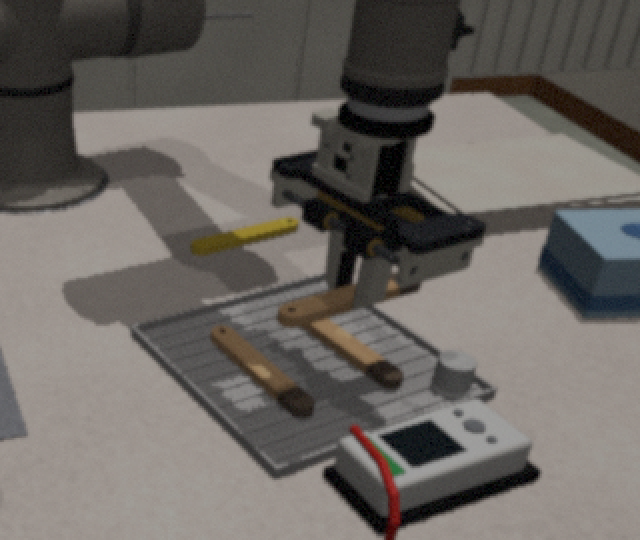

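The slat is level above the tray and clear of the pot. I'll correct the position and go down in stages.

```bash
python3 -m creep '[{"hand":0,"tx":-0.0013,"ty":0.0018,"tz":0.03,"spin":-0.2},{"hand":0,"tx":0,"ty":0,"tz":0.03,"spin":0},{"hand":0,"tx":0,"ty":0,"tz":0.014,"spin":0},{"hand":0,"tx":0,"ty":0,"tz":0,"spin":0}]';python3 s.py m1 35
```

```text
time: 6.32
tool_pos: [562.8, 256.2, 43.9]
tcp_rot: [-3.14, 0.0, 1.911]
contact_force: [0.4, -0.2, -0.5]
grip_width: 23.4
finger_force: 30.0
t 6.33 pos [562.8 256.2  43.9] yaw 109.5 F [ 0.4 -0.2 -0.5] w 23.4
tx -0.0 ty 0.0 : 1 rows of -0.0000 0.0000; spin 0.1: 1 x 0.12 dz_tool 8.9
```

```bash
for i in 1; do python3 -m creep '[{"hand":0,"tx":0,"ty":0,"tz":0.004,"spin":0},{"hand":0,"tx":0,"ty":0,"tz":0.003,"spin":0},{"hand":0,"tx":0,"ty":0,"tz":0,"spin":0}]'; python3 -m creep '[{"hand":0,"tx":0,"ty":0,"tz":0.001,"spin":0},{"hand":0,"tx":0,"ty":0,"tz":0,"spin":0}]'; done; python3 -m creep '[{"hand":0,"tx":0,"ty":0,"tz":0.0005,"spin":0},{"hand":0,"tx":0,"ty":0,"tz":0,"spin":0}]'
```

```text
time: 6.7
tool_pos: [563.4, 256.4, 38.0]
tcp_rot: [3.141, 0.0, 1.912]
contact_force: [0.4, 0.1, -0.3]
grip_width: 23.6
finger_force: 30.0
time: 6.95
tool_pos: [563.3, 256.3, 36.8]
tcp_rot: [3.141, 0.0, 1.912]
contact_force: [-0.7, 0.8, -0.1]
grip_width: 23.5
finger_force: 30.0
time: 7.2
tool_pos: [563.2, 256.4, 36.2]
tcp_rot: [-3.142, 0.0, 1.912]
contact_force: [0.4, 0.3, -0.4]
grip_width: 23.7
finger_force: 30.0
```

```bash
python3 -m creep '[{"hand":0,"tx":0,"ty":0,"tz":0.0007,"spin":0},{"hand":0,"tx":0,"ty":0,"tz":0,"spin":0}]'; python3 -m creep '[{"hand":0,"tx":0,"ty":0,"tz":0.0005,"spin":0},{"hand":0,"tx":0,"ty":0,"tz":0,"spin":0}]'
python3 - <<'E'
from h import *
c=cams.capture('scene');cv2.imwrite('pics/g3.png',cv2.resize(c['color'][170:290,370:530,::-1],None,fx=5,fy=5))
E
```

```text
time: 7.45
tool_pos: [563.2, 256.3, 35.4]
tcp_rot: [-3.141, 0.0, 1.912]
contact_force: [-0.1, 0.2, -0.2]
grip_width: 23.5
finger_force: 30.0
time: 7.7
tool_pos: [563.2, 256.3, 35.3]
tcp_rot: [3.141, 0.0, 1.912]
contact_force: [-1.4, -1.0, 3.7]
grip_width: 23.2
finger_force: 30.0
```

View pics/g3.png

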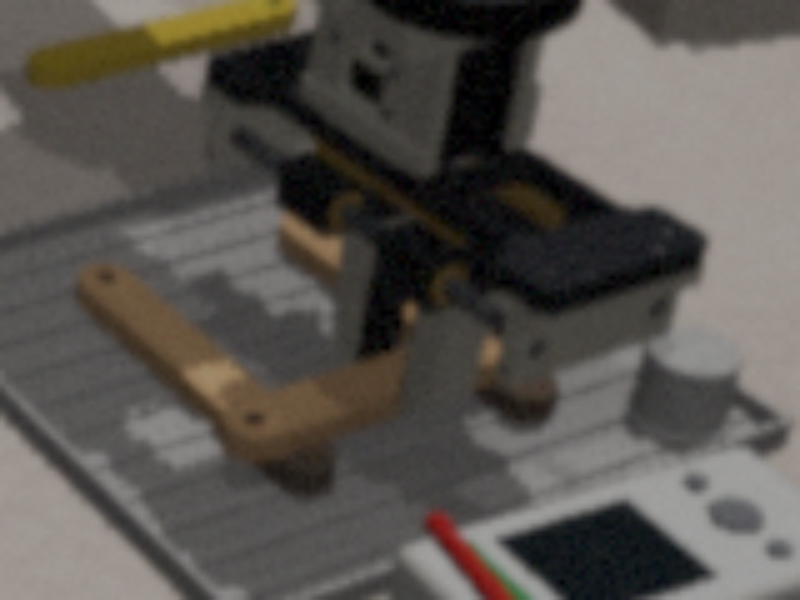

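The slat rests on both bottom slats: contact at TCP 35.3 as predicted, with 3.7 N. I'll release it, rise and measure.

```bash
python3 -m creep '[{"hand":0.5,"tx":0,"ty":0,"tz":0,"spin":0},{"hand":0.5,"tx":0,"ty":0,"tz":0,"spin":0},{"hand":0.5,"tx":0,"ty":0,"tz":-0.03,"spin":0},{"hand":0.5,"tx":0,"ty":0,"tz":-0.055,"spin":0},{"hand":0.5,"tx":0,"ty":0,"tz":0,"spin":0}]';python3 s.py 2 120
```

```text
time: 8.38
tool_pos: [565.9, 257.3, 124.6]
tcp_rot: [3.132, 0.0, 1.912]
contact_force: [0.3, 0.2, -0.4]
grip_width: 45.8
finger_force: 0.0
t 8.38 pos [565.9 257.3 124.6] yaw 109.6 F [ 0.3  0.2 -0.4] w 45.8
tx -376.7 ty -220.2 : 8 rows of -0.0471 -0.0275; spin 112.3: 12 x 9.36 dz_tool 4.6
```

```bash
python3 -m creep '[{"hand":0.5,"tx":-0.0471,"ty":-0.0275,"tz":0,"spin":0},{"hand":0.5,"tx":-0.0471,"ty":-0.0275,"tz":0,"spin":0},{"hand":0.5,"tx":-0.0471,"ty":-0.0275,"tz":0,"spin":0},{"hand":0.5,"tx":-0.0471,"ty":-0.0275,"tz":0,"spin":0},{"hand":0.5,"tx":-0.0471,"ty":-0.0275,"tz":0,"spin":0}]' >/dev/null; python3 -m creep '[{"hand":0.5,"tx":-0.0471,"ty":-0.0275,"tz":0,"spin":0},{"hand":0.5,"tx":-0.0471,"ty":-0.0275,"tz":0,"spin":0},{"hand":0.5,"tx":-0.0471,"ty":-0.0275,"tz":0,"spin":0},{"hand":0.5,"tx":0,"ty":0,"tz":0,"spin":9.36},{"hand":0.5,"tx":0,"ty":0,"tz":0,"spin":9.36}]'>/dev/null; python3 -m creep '[{"hand":0.5,"tx":0,"ty":0,"tz":0,"spin":9.36},{"hand":0.5,"tx":0,"ty":0,"tz":0,"spin":9.36},{"hand":0.5,"tx":0,"ty":0,"tz":0,"spin":9.36},{"hand":0.5,"tx":0,"ty":0,"tz":0,"spin":9.36},{"hand":0.5,"tx":0,"ty":0,"tz":0,"spin":9.36}]'>/dev/null; python3 -m creep '[{"hand":0.5,"tx":0,"ty":0,"tz":0,"spin":9.36},{"hand":0.5,"tx":0,"ty":0,"tz":0,"spin":9.36},{"hand":0.5,"tx":0,"ty":0,"tz":0,"spin":9.36},{"hand":0.5,"tx":0,"ty":0,"tz":0,"spin":9.36},{"hand":0.5,"tx":0,"ty":0,"tz":0,"spin":9.36}]'; python3 s.py 2 18
python3 - <<'E'
from h import *
c=cams.capture('top');d=c['color'][:,:,::-1].copy()
show(slats(c,(125,190,270,320),18,14,d));show(slats(c,(345,205,503,320),14,14,d))
cv2.imwrite('pics/t2.png',cv2.resize(d[160:350,100:520],None,fx=1.9,fy=1.9))
E
```

```text
time: 10.88
tool_pos: [481.6, -172.1, 119.0]
tcp_rot: [-3.141, 0.001, -0.054]
contact_force: [-0.2, 0.1, 0.6]
grip_width: 45.8
finger_force: 0.0
t 10.88 pos [ 481.6 -172.1  119. ] yaw -3.1 F [-0.2  0.1  0.6] w 45.8
tx 2.8 ty -0.9 : 1 rows of 0.0028 -0.0009; spin -0.4: 1 x -0.37 dz_tool 101.0
[402.8 352.6  38.8  27.4   5.1 167.5]
[622.3 342.6  66.6  27.8 -89.8 284. ]
[ 513.   240.2  161.   159.8  -72.5 2599. ]
[579.  105.6 106.3  28.1  17.5 277.5]
[ 395.4 -176.9   58.5   21.2  -89.9  196.5]
[ 511.8 -279.7  159.1   83.8   61.3 2750. ]
[ 568.5 -358.4   44.    20.4    7.5  163.5]
```

View pics/t2.png

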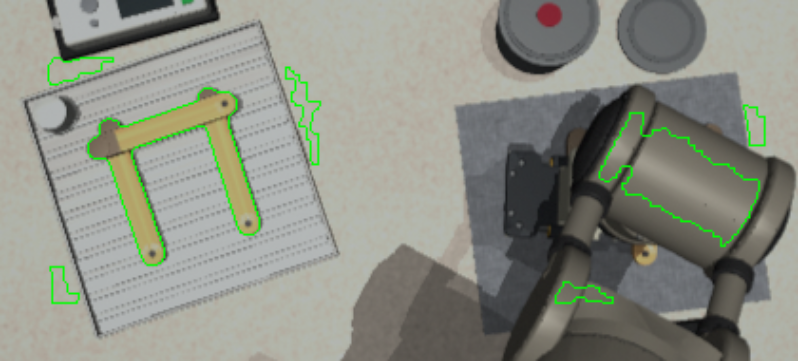

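The top view shows the first cross slat lying squarely over the far part of the pair, at crop px (90,147) to (240,100). I'll check its centre against the pair numerically and then grasp slat 2.

```bash
python3 - <<'E'
from h import *
c=cams.capture('top');print(ray(c,[[147.4,237.4],[226.3,212.6],[186.8,225]],30).round(1),G['m1'])
im=c['color'].astype(int);m=((im[...,0]-im[...,2])>14).astype(np.uint8)
m=cv2.morphologyEx(m,cv2.MORPH_CLOSE,np.ones((5,5)));m=cv2.morphologyEx(m,cv2.MORPH_OPEN,np.ones((3,3)))
ct=max((k for k in cv2.findContours(m,0,1)[0] if cv2.boundingRect(k)[0]<240 and 190<cv2.boundingRect(k)[1]<300),key=cv2.contourArea)
P=ray(c,ct[:,0,:],30)[:,:2];v=np.array([-u[1],u[0]]);s=(P-C)@v
print('tips along v',s.min(),s.max())
E
python3 -m creep '[{"hand":0.5,"tx":0.0028,"ty":-0.0009,"tz":0.04,"spin":-0.4},{"hand":0.5,"tx":0,"ty":0,"tz":0.035,"spin":0},{"hand":0.5,"tx":0,"ty":0,"tz":0.016,"spin":0},{"hand":0.5,"tx":0,"ty":0,"tz":0.01,"spin":0},{"hand":0.5,"tx":0,"ty":0,"tz":0,"spin":0}]';python3 s.py 2 18; python3 -m creep '[{"hand":0,"tx":0,"ty":0,"tz":0,"spin":0},{"hand":0,"tx":0,"ty":0,"tz":0,"spin":0},{"hand":0,"tx":0,"ty":0,"tz":0,"spin":0},{"hand":0,"tx":0,"ty":0,"tz":0,"spin":0}]';python3 -m creep '[{"hand":0,"tx":0,"ty":0,"tz":-0.02,"spin":0},{"hand":0,"tx":0,"ty":0,"tz":-0.04,"spin":0},{"hand":0,"tx":0,"ty":0,"tz":-0.04,"spin":0},{"hand":0,"tx":0,"ty":0,"tz":0,"spin":0}]';python3 s.py m2 120
```

```text
[[541.5 326.5  30. ]
 [590.3 174.9  30. ]
 [565.8 251.   30. ]] (np.float64(562.7975782132753), np.float64(256.17237885795254), 109.4)
tips along v -81.95962537458146 77.46339119471351
time: 11.6
tool_pos: [485.0, -171.7, 19.0]
tcp_rot: [3.142, 0.0, -0.04]
contact_force: [-0.2, 0.4, 0.1]
grip_width: 45.6
finger_force: 0.0
t 11.6 pos [ 485.  -171.7   19. ] yaw -2.3 F [-0.2  0.4  0.1] w 45.6
tx -0.5 ty -0.3 : 1 rows of -0.0005 -0.0003; spin 0.4: 1 x 0.39 dz_tool 1.0
time: 12.1
tool_pos: [485.3, -171.8, 19.7]
tcp_rot: [3.141, -0.001, -0.041]
contact_force: [-0.2, 0.4, 5.2]
grip_width: 23.6
finger_force: 30.0
time: 12.6
tool_pos: [486.6, -172.4, 121.9]
tcp_rot: [3.139, -0.006, -0.041]
contact_force: [0.5, -0.4, -1.1]
grip_width: 23.6
finger_force: 30.0
t 12.6 pos [ 486.6 -172.4  121.9] yaw -2.3 F [ 0.5 -0.4 -1.1] w 23.6
tx -38.0 ty -392.8 : 7 rows of -0.0054 -0.0561; spin -111.7: 12 x -9.31 dz_tool 1.9
```

```bash
python3 -m creep '[{"hand":0,"tx":-0.0053,"ty":-0.0561,"tz":0,"spin":0},{"hand":0,"tx":-0.0053,"ty":-0.0561,"tz":0,"spin":0},{"hand":0,"tx":-0.0053,"ty":-0.0561,"tz":0,"spin":0},{"hand":0,"tx":-0.0053,"ty":-0.0561,"tz":0,"spin":0},{"hand":0,"tx":-0.0053,"ty":-0.0561,"tz":0,"spin":0}]' >/dev/null; python3 -m creep '[{"hand":0,"tx":-0.0053,"ty":-0.0561,"tz":0,"spin":0},{"hand":0,"tx":-0.0053,"ty":-0.0561,"tz":0,"spin":0},{"hand":0,"tx":0,"ty":0,"tz":0,"spin":-9.31},{"hand":0,"tx":0,"ty":0,"tz":0,"spin":-9.31},{"hand":0,"tx":0,"ty":0,"tz":0,"spin":-9.31}]'>/dev/null; python3 -m creep '[{"hand":0,"tx":0,"ty":0,"tz":0,"spin":-9.31},{"hand":0,"tx":0,"ty":0,"tz":0,"spin":-9.31},{"hand":0,"tx":0,"ty":0,"tz":0,"spin":-9.31},{"hand":0,"tx":0,"ty":0,"tz":0,"spin":-9.31},{"hand":0,"tx":0,"ty":0,"tz":0,"spin":-9.31}]'>/dev/null; python3 -m creep '[{"hand":0,"tx":0,"ty":0,"tz":0,"spin":-9.31},{"hand":0,"tx":0,"ty":0,"tz":0,"spin":-9.31},{"hand":0,"tx":0,"ty":0,"tz":0,"spin":-9.31},{"hand":0,"tx":0,"ty":0,"tz":0,"spin":-9.31},{"hand":0,"tx":0,"ty":0,"tz":0,"spin":0}]';python3 s.py m2 44
```

```text
time: 15.1
tool_pos: [463.3, 222.1, 117.9]
tcp_rot: [-3.14, -0.0, 1.907]
contact_force: [0.3, 0.3, -1.1]
grip_width: 23.9
finger_force: 30.0
t 15.1 pos [463.3 222.1 117.9] yaw 109.3 F [ 0.3  0.3 -1.1] w 23.9
tx -0.9 ty 1.1 : 1 rows of -0.0009 0.0011; spin -0.1: 1 x -0.12 dz_tool 73.9
```

```bash
python3 -m creep '[{"hand":0,"tx":0.0002,"ty":0.0011,"tz":0.03,"spin":0},{"hand":0,"tx":0,"ty":0,"tz":0.03,"spin":0},{"hand":0,"tx":0,"ty":0,"tz":0.014,"spin":0},{"hand":0,"tx":0,"ty":0,"tz":0,"spin":0}]' >/dev/null;python3 s.py m2 35.7;  python3 -m creep '[{"hand":0,"tx":0,"ty":0,"tz":0.004,"spin":0},{"hand":0,"tx":0,"ty":0,"tz":0.002,"spin":0},{"hand":0,"tx":0,"ty":0,"tz":0.001,"spin":0},{"hand":0,"tx":0,"ty":0,"tz":0,"spin":0}]'; python3 s.py m2 35.7
```

```text
t 15.6 pos [464.4 222.6  44.1] yaw 109.3 F [ 0.2  0.3 -0.3] w 23.3
tx -1.1 ty -0.0 : 1 rows of -0.0011 -0.0000; spin -0.1: 1 x -0.12 dz_tool 8.4
time: 16.1
tool_pos: [465.1, 222.9, 38.2]
tcp_rot: [3.141, 0.0, 1.909]
contact_force: [0.6, -0.2, 0.7]
grip_width: 23.7
finger_force: 30.0
t 16.1 pos [465.1 222.9  38.2] yaw 109.4 F [ 0.6 -0.2  0.7] w 23.7
tx -1.0 ty -0.8 : 1 rows of -0.0010 -0.0008; spin -0.0: 1 x -0.04 dz_tool 2.5
```

```bash
python3 -m creep '[{"hand":0,"tx":0,"ty":-0.0004,"tz":0.0012,"spin":0},{"hand":0,"tx":0,"ty":0,"tz":0,"spin":0}]' | grep -E "pos|force";  python3 -m creep '[{"hand":0,"tx":0,"ty":0,"tz":0.0006,"spin":0},{"hand":0,"tx":0,"ty":0,"tz":0,"spin":0}]'| grep -E "pos|force";  python3 -m creep '[{"hand":0,"tx":0,"ty":0,"tz":0.0005,"spin":0},{"hand":0,"tx":0,"ty":0,"tz":0,"spin":0}]'| grep -E "pos|force"
```

```text
tool_pos: [464.6, 222.7, 36.8]
contact_force: [-0.4, -0.1, -0.6]
finger_force: 30.0
tool_pos: [464.6, 222.7, 36.1]
contact_force: [0.1, -0.2, -0.7]
finger_force: 30.0
tool_pos: [464.7, 222.7, 35.7]
contact_force: [0.3, 0.1, 0.8]
finger_force: 30.0
```

```bash
python3 -m creep '[{"hand":0,"tx":0,"ty":0,"tz":0.0004,"spin":0},{"hand":0,"tx":0,"ty":0,"tz":0,"spin":0}]'| grep -E "pos|force"; python3 -m creep '[{"hand":0.5,"tx":0,"ty":0,"tz":0,"spin":0},{"hand":0.5,"tx":0,"ty":0,"tz":0,"spin":0},{"hand":0.5,"tx":0,"ty":0,"tz":-0.03,"spin":0},{"hand":0.5,"tx":0,"ty":0,"tz":-0.055,"spin":0},{"hand":0.5,"tx":0,"ty":0,"tz":0,"spin":0}]';python3 s.py 3 120
```

```text
tool_pos: [464.6, 222.7, 35.6]
contact_force: [-1.2, -0.3, 5.8]
finger_force: 30.0
time: 17.73
tool_pos: [467.1, 223.5, 123.9]
tcp_rot: [3.133, 0.0, 1.909]
contact_force: [-0.7, -0.1, -0.2]
grip_width: 45.6
finger_force: 0.0
t 17.73 pos [467.1 223.5 123.9] yaw 109.4 F [-0.7 -0.1 -0.2] w 45.6
tx -450.6 ty -121.1 : 9 rows of -0.0501 -0.0135; spin 110.5: 12 x 9.21 dz_tool 3.9
```

```bash
python3 -m creep '[{"hand":0.5,"tx":-0.0501,"ty":-0.0135,"tz":0,"spin":0},{"hand":0.5,"tx":-0.0501,"ty":-0.0135,"tz":0,"spin":0},{"hand":0.5,"tx":-0.0501,"ty":-0.0135,"tz":0,"spin":0},{"hand":0.5,"tx":-0.0501,"ty":-0.0135,"tz":0,"spin":0},{"hand":0.5,"tx":-0.0501,"ty":-0.0135,"tz":0,"spin":0}]' >/dev/null; python3 -m creep '[{"hand":0.5,"tx":-0.0501,"ty":-0.0135,"tz":0,"spin":0},{"hand":0.5,"tx":-0.0501,"ty":-0.0135,"tz":0,"spin":0},{"hand":0.5,"tx":-0.0501,"ty":-0.0135,"tz":0,"spin":0},{"hand":0.5,"tx":-0.0501,"ty":-0.0135,"tz":0,"spin":0},{"hand":0.5,"tx":0,"ty":0,"tz":0,"spin":9.21}]'>/dev/null; python3 -m creep '[{"hand":0.5,"tx":0,"ty":0,"tz":0,"spin":9.21},{"hand":0.5,"tx":0,"ty":0,"tz":0,"spin":9.21},{"hand":0.5,"tx":0,"ty":0,"tz":0,"spin":9.21},{"hand":0.5,"tx":0,"ty":0,"tz":0,"spin":9.21},{"hand":0.5,"tx":0,"ty":0,"tz":0,"spin":9.21}]'>/dev/null; python3 -m creep '[{"hand":0.5,"tx":0,"ty":0,"tz":0,"spin":9.21},{"hand":0.5,"tx":0,"ty":0,"tz":0,"spin":9.21},{"hand":0.5,"tx":0,"ty":0,"tz":0,"spin":9.21},{"hand":0.5,"tx":0,"ty":0,"tz":0,"spin":9.21},{"hand":0.5,"tx":0,"ty":0,"tz":0,"spin":9.21}]'>/dev/null; python3 -m creep '[{"hand":0.5,"tx":0,"ty":0,"tz":0,"spin":9.21},{"hand":0.5,"tx":0,"ty":0,"tz":0,"spin":0}]'; python3 s.py 3 19
python3 - <<'E'
from h import *
c=cams.capture('top');d=c['color'][:,:,::-1].copy()
show(slats(c,(125,195,262,320),30,14,d))
cv2.imwrite('pics/t3.png',cv2.resize(d[160:350,100:300],None,fx=3,fy=3))
E
```

```text
time: 20.48
tool_pos: [499.1, -242.7, 119.3]
tcp_rot: [-3.141, 0.001, -0.019]
contact_force: [-0.7, -0.4, -0.2]
grip_width: 46.3
finger_force: 0.0
t 20.48 pos [ 499.1 -242.7  119.3] yaw -1.1 F [-0.7 -0.4 -0.2] w 46.3
tx 3.1 ty -1.1 : 1 rows of 0.0031 -0.0011; spin 0.0: 1 x 0.02 dz_tool 100.3
[410.5 349.8  53.1  27.1   5.1 194.5]
[ 512.4  236.4  161.6  158.1  -72.2 4995.5]
```

View pics/t3.png

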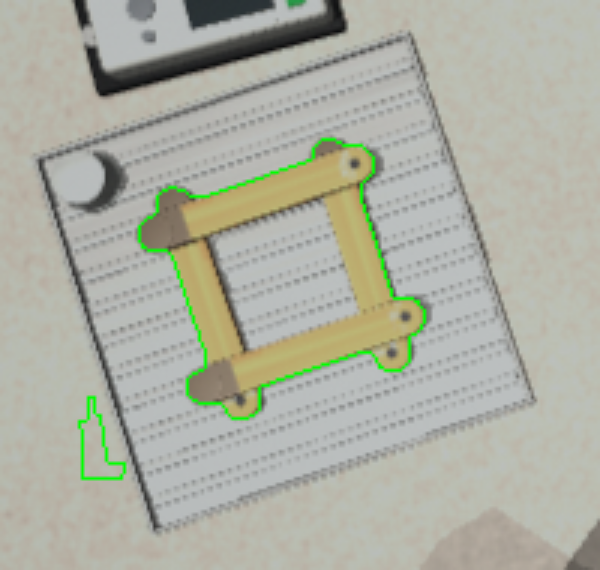

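The square crib's bottom hole ends are at the same pixels as before, (180,293) and (230,277), so the pair has not moved. Both cross slats overhang evenly. Now slat 3.

```bash
python3 -m creep '[{"hand":0.5,"tx":0.0031,"ty":-0.0011,"tz":0.04,"spin":0},{"hand":0.5,"tx":0,"ty":0,"tz":0.035,"spin":0},{"hand":0.5,"tx":0,"ty":0,"tz":0.016,"spin":0},{"hand":0.5,"tx":0,"ty":0,"tz":0.0095,"spin":0},{"hand":0.5,"tx":0,"ty":0,"tz":0,"spin":0}]'>/dev/null;python3 s.py 3 18; python3 -m creep '[{"hand":0,"tx":0,"ty":0,"tz":0,"spin":0},{"hand":0,"tx":0,"ty":0,"tz":0,"spin":0},{"hand":0,"tx":0,"ty":0,"tz":0,"spin":0},{"hand":0,"tx":0,"ty":0,"tz":0,"spin":0}]';python3 -m creep '[{"hand":0,"tx":0,"ty":0,"tz":-0.02,"spin":0},{"hand":0,"tx":0,"ty":0,"tz":-0.045,"spin":0},{"hand":0,"tx":0,"ty":0,"tz":-0.045,"spin":0},{"hand":0,"tx":0,"ty":0,"tz":0,"spin":0}]' >/dev/null;python3 s.py a 130
```

```text
t 21.15 pos [ 502.7 -242.1   19.9] yaw -1.1 F [ 0.8 -0.6  0.7] w 46.1
tx -0.5 ty -0.4 : 1 rows of -0.0005 -0.0004; spin -0.0: 1 x -0.02 dz_tool 1.9
time: 21.65
tool_pos: [502.9, -242.2, 20.5]
tcp_rot: [3.141, -0.001, -0.02]
contact_force: [-0.1, 0.3, 5.7]
grip_width: 23.6
finger_force: 30.0
t 22.15 pos [ 504.4 -243.1  133.4] yaw -1.2 F [-0.2  0.3 -0.5] w 23.6
tx -17.1 ty -531.2 : 10 rows of -0.0017 -0.0531; spin -21.7: 3 x -7.22 dz_tool 3.4
```

```bash
python3 -m creep '[{"hand":0,"tx":-0.0017,"ty":-0.0531,"tz":0,"spin":0},{"hand":0,"tx":-0.0017,"ty":-0.0531,"tz":0,"spin":0},{"hand":0,"tx":-0.0017,"ty":-0.0531,"tz":0,"spin":0},{"hand":0,"tx":-0.0017,"ty":-0.0531,"tz":0,"spin":0},{"hand":0,"tx":-0.0017,"ty":-0.0531,"tz":0,"spin":0}]' >/dev/null;python3 -m creep '[{"hand":0,"tx":-0.0017,"ty":-0.0531,"tz":0,"spin":0},{"hand":0,"tx":-0.0017,"ty":-0.0531,"tz":0,"spin":0},{"hand":0,"tx":-0.0017,"ty":-0.0531,"tz":0,"spin":0},{"hand":0,"tx":-0.0017,"ty":-0.0531,"tz":0,"spin":0},{"hand":0,"tx":-0.0017,"ty":-0.0531,"tz":0,"spin":0}]' >/dev/null; python3 -m creep '[{"hand":0,"tx":0,"ty":0,"tz":0,"spin":-7.22},{"hand":0,"tx":0,"ty":0,"tz":0,"spin":-7.22},{"hand":0,"tx":0,"ty":0,"tz":0,"spin":-7.22},{"hand":0,"tx":0,"ty":0,"tz":0,"spin":0}]';python3 s.py a 57
```

```text
time: 23.9
tool_pos: [495.7, 289.1, 128.6]
tcp_rot: [3.141, 0.002, 0.357]
contact_force: [-0.1, -0.6, 0.4]
grip_width: 23.3
finger_force: 30.0
t 23.9 pos [495.7 289.1 128.6] yaw 20.4 F [-0.1 -0.6  0.4] w 23.3
tx 1.9 ty 1.5 : 1 rows of 0.0019 0.0015; spin -0.1: 1 x -0.06 dz_tool 71.6
```

```bash
python3 -m creep '[{"hand":0,"tx":0.0019,"ty":0.0015,"tz":0.03,"spin":0},{"hand":0,"tx":0,"ty":0,"tz":0.03,"spin":0},{"hand":0,"tx":0,"ty":0,"tz":0.0115,"spin":0},{"hand":0,"tx":0,"ty":0,"tz":0,"spin":0}]' >/dev/null;python3 s.py a 48.5;  python3 -m creep '[{"hand":0,"tx":0,"ty":0,"tz":0.004,"spin":0},{"hand":0,"tx":0,"ty":0,"tz":0.002,"spin":0},{"hand":0,"tx":0,"ty":0,"tz":0.001,"spin":0},{"hand":0,"tx":0,"ty":0,"tz":0,"spin":0}]'; python3 s.py a 48.5
```

```text
t 24.4 pos [498.2 288.3  57.6] yaw 20.4 F [ 0.2  0.4 -0.6] w 23.7
tx -0.2 ty -0.1 : 1 rows of -0.0002 -0.0001; spin -0.1: 1 x -0.07 dz_tool 9.1
time: 24.9
tool_pos: [498.7, 288.6, 51.5]
tcp_rot: [3.142, -0.0, 0.358]
contact_force: [-0.3, -0.1, -0.1]
grip_width: 23.5
finger_force: 30.0
t 24.9 pos [498.7 288.6  51.5] yaw 20.5 F [-0.3 -0.1 -0.1] w 23.5
tx -0.8 ty -0.1 : 1 rows of -0.0008 -0.0001; spin -0.0: 1 x -0.00 dz_tool 3.0
```

```bash
python3 -m creep '[{"hand":0,"tx":-0.0006,"ty":0,"tz":0.0017,"spin":0},{"hand":0,"tx":0,"ty":0,"tz":0,"spin":0}]' | grep -E "pos|force";  python3 -m creep '[{"hand":0,"tx":0,"ty":0,"tz":0.0006,"spin":0},{"hand":0,"tx":0,"ty":0,"tz":0,"spin":0}]'| grep -E "pos|force";  python3 -m creep '[{"hand":0,"tx":0,"ty":0,"tz":0.0005,"spin":0},{"hand":0,"tx":0,"ty":0,"tz":0,"spin":0}]'| grep -E "pos|force"
```

```text
tool_pos: [497.9, 288.3, 49.5]
contact_force: [0.4, -0.3, -0.3]
finger_force: 30.0
tool_pos: [498.0, 288.4, 48.9]
contact_force: [0.4, -0.5, -0.3]
finger_force: 30.0
tool_pos: [498.1, 288.4, 48.5]
contact_force: [0.8, -0.2, 0.9]
finger_force: 30.0
```

```bash
python3 -m creep '[{"hand":0,"tx":0,"ty":0,"tz":0.0004,"spin":0},{"hand":0,"tx":0,"ty":0,"tz":0,"spin":0}]'| grep -E "pos|force"; python3 -m creep '[{"hand":0.5,"tx":0,"ty":0,"tz":0,"spin":0},{"hand":0.5,"tx":0,"ty":0,"tz":0,"spin":0},{"hand":0.5,"tx":0,"ty":0,"tz":-0.03,"spin":0},{"hand":0.5,"tx":0,"ty":0,"tz":-0.05,"spin":0},{"hand":0.5,"tx":0,"ty":0,"tz":0,"spin":0}]';python3 s.py 4 120
```

```text
tool_pos: [498.1, 288.4, 48.5]
contact_force: [-1.2, -0.8, 4.1]
finger_force: 30.0
time: 26.52
tool_pos: [500.3, 289.3, 131.8]
tcp_rot: [-3.141, -0.008, 0.358]
contact_force: [-0.1, 0.5, 0.9]
grip_width: 45.7
finger_force: 0.0
t 26.52 pos [500.3 289.3 131.8] yaw 20.5 F [-0.1  0.5  0.9] w 45.7
tx -224.0 ty 567.4 : 11 rows of -0.0204 0.0516; spin 13.1: 2 x 6.55 dz_tool 11.8
```

```bash
python3 -m creep '[{"hand":0.5,"tx":-0.0204,"ty":0.0516,"tz":0,"spin":0},{"hand":0.5,"tx":-0.0204,"ty":0.0516,"tz":0,"spin":0},{"hand":0.5,"tx":-0.0204,"ty":0.0516,"tz":0,"spin":0},{"hand":0.5,"tx":-0.0204,"ty":0.0516,"tz":0,"spin":0},{"hand":0.5,"tx":-0.0204,"ty":0.0516,"tz":0,"spin":0}]' >/dev/null;python3 -m creep '[{"hand":0.5,"tx":-0.0204,"ty":0.0516,"tz":0,"spin":0},{"hand":0.5,"tx":-0.0204,"ty":0.0516,"tz":0,"spin":0},{"hand":0.5,"tx":-0.0204,"ty":0.0516,"tz":0,"spin":0},{"hand":0.5,"tx":-0.0204,"ty":0.0516,"tz":0,"spin":0},{"hand":0.5,"tx":-0.0204,"ty":0.0516,"tz":0,"spin":0}]' >/dev/null;python3 -m creep '[{"hand":0.5,"tx":-0.0204,"ty":0.0516,"tz":0,"spin":0},{"hand":0.5,"tx":0,"ty":0,"tz":0,"spin":6.55},{"hand":0.5,"tx":0,"ty":0,"tz":0,"spin":6.55},{"hand":0.5,"tx":0,"ty":0,"tz":0,"spin":0}]' >/dev/null;python3 s.py 4 19
python3 - <<'E'
from h import *
c=cams.capture('top');d=c['color'][:,:,::-1].copy()
cv2.imwrite('pics/t4.png',cv2.resize(d[160:350,100:300],None,fx=3,fy=3))
E
```

```text
t 28.27 pos [ 486.2 -321.7  127. ] yaw 7.4 F [-0.7 -0.2 -0.4] w 45.6
tx 3.1 ty -0.7 : 1 rows of 0.0031 -0.0007; spin 0.0: 1 x 0.04 dz_tool 108.0
```

View pics/t4.png

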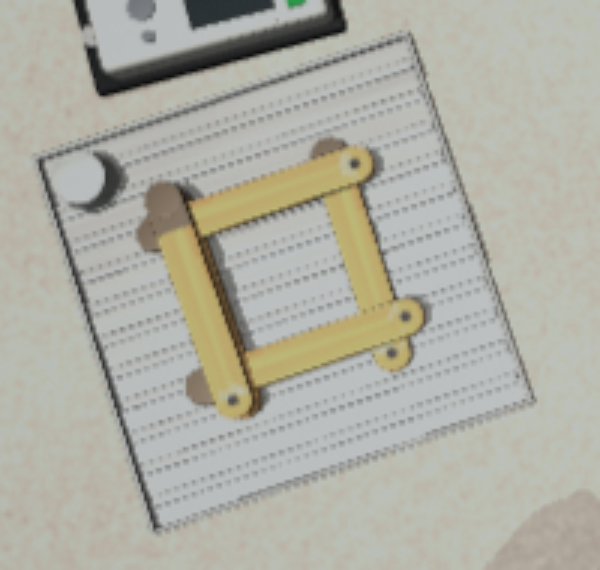

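The third slat sits above crib_a. Its hole is at crop (232,400) against (240,400) for the one below, which is the parallax expected from 24 mm of height. Now slat 4.

```bash
python3 -m creep '[{"hand":0.5,"tx":0.0031,"ty":-0.0007,"tz":0.045,"spin":0},{"hand":0.5,"tx":0,"ty":0,"tz":0.037,"spin":0},{"hand":0.5,"tx":0,"ty":0,"tz":0.016,"spin":0},{"hand":0.5,"tx":0,"ty":0,"tz":0.0095,"spin":0},{"hand":0.5,"tx":0,"ty":0,"tz":0,"spin":0}]'>/dev/null;python3 s.py 4 18; python3 -m creep '[{"hand":0,"tx":0,"ty":0,"tz":0,"spin":0},{"hand":0,"tx":0,"ty":0,"tz":0,"spin":0},{"hand":0,"tx":0,"ty":0,"tz":0,"spin":0},{"hand":0,"tx":0,"ty":0,"tz":0,"spin":0}]';python3 -m creep '[{"hand":0,"tx":0,"ty":0,"tz":-0.02,"spin":0},{"hand":0,"tx":0,"ty":0,"tz":-0.045,"spin":0},{"hand":0,"tx":0,"ty":0,"tz":-0.045,"spin":0},{"hand":0,"tx":0,"ty":0,"tz":0,"spin":0}]' >/dev/null;python3 s.py b 130
```

```text
t 28.95 pos [ 489.9 -321.    20.9] yaw 7.4 F [-0.4  0.1  0.4] w 46.0
tx -0.7 ty -0.4 : 1 rows of -0.0007 -0.0004; spin 0.0: 1 x 0.03 dz_tool 2.9
time: 29.45
tool_pos: [490.0, -321.1, 21.4]
tcp_rot: [3.141, -0.001, 0.129]
contact_force: [-0.6, 0.3, 4.8]
grip_width: 23.8
finger_force: 30.0
t 29.95 pos [ 491.3 -322.2  134.4] yaw 7.4 F [-0.1  0.2 -0.5] w 23.4
tx 103.8 ty -502.4 : 9 rows of 0.0115 -0.0558; spin -11.0: 2 x -5.50 dz_tool 4.4
```

```bash
python3 -m creep '[{"hand":0,"tx":0.0115,"ty":-0.0558,"tz":0,"spin":0},{"hand":0,"tx":0.0115,"ty":-0.0558,"tz":0,"spin":0},{"hand":0,"tx":0.0115,"ty":-0.0558,"tz":0,"spin":0},{"hand":0,"tx":0.0115,"ty":-0.0558,"tz":0,"spin":0},{"hand":0,"tx":0.0115,"ty":-0.0558,"tz":0,"spin":0}]' >/dev/null;python3 -m creep '[{"hand":0,"tx":0.0115,"ty":-0.0558,"tz":0,"spin":0},{"hand":0,"tx":0.0115,"ty":-0.0558,"tz":0,"spin":0},{"hand":0,"tx":0.0115,"ty":-0.0558,"tz":0,"spin":0},{"hand":0,"tx":0.0115,"ty":-0.0558,"tz":0,"spin":0},{"hand":0,"tx":0,"ty":0,"tz":0,"spin":-5.5}]' >/dev/null; python3 -m creep '[{"hand":0,"tx":0,"ty":0,"tz":0,"spin":-5.5},{"hand":0,"tx":0,"ty":0,"tz":0,"spin":0}]';python3 s.py b 58
```

```text
time: 31.45
tool_pos: [526.9, 190.6, 129.4]
tcp_rot: [-3.141, 0.002, 0.321]
contact_force: [-0.2, 0.0, -0.3]
grip_width: 23.9
finger_force: 30.0
t 31.45 pos [526.9 190.6 129.4] yaw 18.4 F [-0.2  0.  -0.3] w 23.9
tx 2.1 ty 2.0 : 1 rows of 0.0021 0.0020; spin -0.0: 1 x -0.02 dz_tool 71.4
```

```bash
python3 -m creep '[{"hand":0,"tx":0.0021,"ty":0.002,"tz":0.03,"spin":0},{"hand":0,"tx":0,"ty":0,"tz":0.03,"spin":0},{"hand":0,"tx":0,"ty":0,"tz":0.0115,"spin":0},{"hand":0,"tx":0,"ty":0,"tz":0,"spin":0}]' >/dev/null;python3 s.py b 49.4;  python3 -m creep '[{"hand":0,"tx":0,"ty":0,"tz":0.004,"spin":0},{"hand":0,"tx":0,"ty":0,"tz":0.002,"spin":0},{"hand":0,"tx":0,"ty":0,"tz":0.001,"spin":0},{"hand":0,"tx":0,"ty":0,"tz":0,"spin":0}]'; python3 s.py b 49.4
```

```text
t 31.95 pos [529.9 189.1  58.5] yaw 18.3 F [ 0.6  1.3 -0.8] w 23.4
tx -0.2 ty -0.4 : 1 rows of -0.0002 -0.0004; spin -0.1: 1 x -0.07 dz_tool 9.1
time: 32.45
tool_pos: [530.3, 189.4, 52.3]
tcp_rot: [3.141, -0.0, 0.321]
contact_force: [0.4, 1.1, -1.2]
grip_width: 23.6
finger_force: 30.0
t 32.45 pos [530.3 189.4  52.3] yaw 18.4 F [ 0.4  1.1 -1.2] w 23.6
tx -0.7 ty -0.3 : 1 rows of -0.0007 -0.0003; spin -0.0: 1 x -0.00 dz_tool 2.9
```

```bash
python3 -m creep '[{"hand":0,"tx":-0.0005,"ty":0,"tz":0.0017,"spin":0},{"hand":0,"tx":0,"ty":0,"tz":0,"spin":0}]' | grep -E "pos|force";  python3 -m creep '[{"hand":0,"tx":0,"ty":0,"tz":0.0006,"spin":0},{"hand":0,"tx":0,"ty":0,"tz":0,"spin":0}]'| grep -E "pos|force";  python3 -m creep '[{"hand":0,"tx":0,"ty":0,"tz":0.0005,"spin":0},{"hand":0,"tx":0,"ty":0,"tz":0,"spin":0}]'| grep -E "pos|force"
```

```text
tool_pos: [529.6, 189.2, 50.3]
contact_force: [0.0, 0.6, -0.9]
finger_force: 30.0
tool_pos: [529.7, 189.1, 49.8]
contact_force: [0.2, -0.3, -0.1]
finger_force: 30.0
tool_pos: [529.8, 189.2, 49.4]
contact_force: [0.0, 0.0, 0.6]
finger_force: 30.0
```

```bash
python3 -m creep '[{"hand":0,"tx":0,"ty":0,"tz":0.0004,"spin":0},{"hand":0,"tx":0,"ty":0,"tz":0,"spin":0}]'| grep -E "pos|force"; python3 -m creep '[{"hand":0.5,"tx":0,"ty":0,"tz":0,"spin":0},{"hand":0.5,"tx":0,"ty":0,"tz":0,"spin":0},{"hand":0.5,"tx":0,"ty":0,"tz":-0.03,"spin":0},{"hand":0.5,"tx":0,"ty":0,"tz":-0.06,"spin":0},{"hand":0.5,"tx":0,"ty":0,"tz":-0.02,"spin":0}]'; python3 -m creep '[{"hand":0.5,"tx":-0.02,"ty":0.05,"tz":0,"spin":0},{"hand":0.5,"tx":-0.02,"ty":0.05,"tz":0,"spin":0},{"hand":0.5,"tx":-0.02,"ty":0.05,"tz":0,"spin":0},{"hand":0.5,"tx":-0.02,"ty":0.05,"tz":0,"spin":0},{"hand":0.5,"tx":-0.02,"ty":0.05,"tz":0,"spin":0}]'; python3 -m creep '[{"hand":0.5,"tx":-0.02,"ty":0.05,"tz":0,"spin":0},{"hand":0.5,"tx":-0.02,"ty":0.05,"tz":0,"spin":0},{"hand":0.5,"tx":0,"ty":0,"tz":0,"spin":0}]'
python3 - <<'E'
from h import *
c=cams.capture('top');d=c['color'][:,:,::-1].copy();s=cams.capture('scene')['color'][:,:,::-1]
cv2.imwrite('pics/t5.png',np.hstack([cv2.resize(d[160:350,100:300],(420,399)),cv2.resize(s[170:320,340:480+20],(380,399))]))
E
```

```text
tool_pos: [529.8, 189.2, 49.3]
contact_force: [-1.5, -0.4, 5.6]
finger_force: 30.0
time: 34.08
tool_pos: [531.3, 189.5, 162.3]
tcp_rot: [3.141, -0.006, 0.321]
contact_force: [1.0, -0.4, -0.1]
grip_width: 46.2
finger_force: 0.0
time: 34.7
tool_pos: [513.5, -81.3, 158.8]
tcp_rot: [3.141, -0.0, 0.321]
contact_force: [0.4, 0.0, 0.2]
grip_width: 45.5
finger_force: 0.0
time: 35.08
tool_pos: [507.0, -190.6, 158.6]
tcp_rot: [3.141, 0.0, 0.316]
contact_force: [0.4, -0.3, 0.3]
grip_width: 45.8
finger_force: 0.0
```

View pics/t5.png

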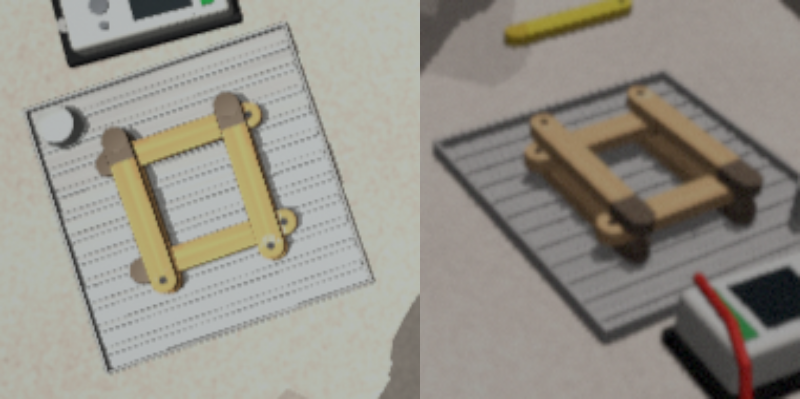

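The final pictures show all three layers flat and square, with the top slats straight above the bottom pair: hole px (228.6,276.2) against (230.4,277.3) for crib_b. The gripper is clear, so I'll hand it in.

```bash
python3 -c "from plant import close_job;print(close_job())"
```

```text
the job is handed in; nothing more can be done
None
```

The four slats are cribbed on the tray in two crossed layers, each set down flat on the one below. The pictures show the bottom pair unmoved and the top slats about 2 mm or less from straight above it. The arm is clear, and the job was handed in at about 35 s of the 72 s allowed.

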